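Show a quartz crystal held up in the stone tongs

ROBOT

A 7-joint arm with a two-finger parallel gripper is mounted at the origin on a cart in front of the work surface, level with it; the furniture and walls round the work are solid. World frame = base frame: x ahead of the robot, y to its left, z up, the work surface at z = 0. Lengths are in m, angles in rad, forces in N, time in s.
With the tool pointing down it reaches from about 0.425 to 0.875 m from the base axis. Payload 4.7 kg.
Tool frame: the origin (TCP) lies where the fingers leave the gripper's body, on its centre line; the fingertips stand 70 mm ahead of it and the grasp point (between the pads) lies 51 mm ahead of it; z points along the fingers, y is the line along which they close (so a half turn about z gives the same grasp; the last joint's range is limited). The gripper opens to 87 mm and grips with 3 to 60 N. Pads are 19 mm wide; open, the fingers measure 117 mm over their backs; the gripper's body (75 mm by 190 mm) begins 51 mm behind the grasp point.
Start: joints at [1.24, 0.321, -0.07, 1.45, 0.023, 1.371, -0.057], TCP at [0.22, -0.612, 0.292] pointing down, gripper open.
Joint ranges: [-2.86, 2.86], [-0.3, 2.09], [-1.38, 1.24], [0.06, 2.45], [-1.56, 4.7], [0.09, 2.05], [-2.69, 2.69]. Speed limits (rad/s): [2.57, 2.57, 3.14, 3.14, 3.14, 3.14, 3.14].

INTERFACE

Orientations are given as a rotation vector (axis times angle).
In Python, from bench import ctrl gives the robot as it stands.
- The arm moves only by the tool drive_tool, never from a script. Its argument "motion" is a list of rows, each a list of 3 entries, a list of its own where there are three numbers: the shift along the tool's x, y, z in cm, then the turn, a rotation vector about the tool's x, y, z in degrees, then the opening, from -1 (shut) to 1 (fully open). In form: [[[x, y, z], [ax, ay, az], claw], ...]. A call has 1 to 12 rows; each row shifts and turns the commanded pose from where the row before left it, along the tool's axes as they then stand; what a row does not reach is not made up. A row lasts 1/8 s, in which the tool goes at most 62.5 mm and 10.7 degrees, less where a joint would pass 70% of its speed; a pose out of reach is approached as far as the arm can. A call with a gripper value outside its range is refused whole. The fingers move at their own pace and stop on an object; "force" is the grip in N (left out, the last holds). Time passes only in rows, so rows that do not move let the fingers close. It gives the time, the measured TCP pose, the force, the opening and the grip force at its end, in the units of the state.
- ctrl.get_state(): the state, without advancing time (a new reading comes with each control period).
- ctrl.get_image(name): name is "side" or "top" or "wrist"; returns the picture (384x512x3 uint8, red, green, blue); there is no depth.
- ctrl.calibration(name): a dict with "K" (3x3 intrinsics, pixels), "distortion" ([k1, k2, p1, p2, k3] as OpenCV has them; the pictures are not rectified), "origin" and "attitude" of the camera in the world; the wrist camera has in their place "tool_from_camera" (4x4, takes a point from camera to tool coordinates, whose origin is the TCP and whose axes are the flange's). Camera axes: x right, y up, looking along -z (the intrinsics and any distortion apply to the point x, -y, -z); pixel columns grow to the right and rows downward; lengths in m; the calibration is good to about 2 mm. A picture is of the moment at which its call begins: read the wrist's pose just before it. calibration takes no time and is no camera call.
- ctrl.close_job(): hands the job in; it is judged then, once.
The state is a dict: "time": time; "joint_positions": joint angles; "qd": joint speeds; "joint_torque": joint torques, N m; "position": TCP position; "tool_rot": TCP orientation; "ft_force": force on the tool from outside, world axes, zero at the start; "torque": the same for the moment, N m; "grip_width": opening from 0.0 (shut) to 1.0 (fully open); "grip_force": force on a finger pad.
Only numpy, scipy, OpenCV 4.12 (cv2) and the standard library are available. Lean on these libraries where they do the work, as an engineer would, in place of code of your own. Each camera call takes 0.05 s, during which the arm holds its last target. There are 200 camera calls.

TASK

A customer wants a closer look at the quartz crystal, the long six-sided one on the display board; it is never handled bare. Take the spring tongs off their rest, close their tips on the two long sides of the crystal, lift it straight up a hand's breadth clear of the board, and finish while still holding it there, level and still, in the tongs. Do not touch the crystal with the gripper itself, and leave the two pebbles and the round tin where they are.

Things in the scene. Friction and masses are not known exactly. Their poses are not given: they have to be found in the camera images.
- tongs: steel spring tongs, 190 mm long, 100 g, level on the rest; arms 22 mm tall, open 60 mm wide at the grips. Origin: on the centre line between the arms, midway along the black finger grips, at the arms' underside. x along the centre line to the tips, y across, z up. Pivot pin (18 mm) at x = -90 mm. This body is the left (+y) arm; squeezed evenly, the tips close about the centre line
- grip (a point): on the tongs: centre line at mid height of the finger grips (tongs x = 0, z = 11 mm), where fingers squeeze. Grips are flat, upright, rubber, 50 mm long (x = -25 to 25), 22 mm tall (z = 0 to 22); 60 mm over their outsides open, 48 mm with the tips 25 mm apart, 36 mm fully closed. The spring needs about 6 N to start closing, 9 N at 25 mm; half of any more reaches the tips
- jaw (a point): on the tongs: centre line, middle of the tip plates (tongs x = 76, z = -14 mm). The plates are upright, rubber-faced, 28 mm long (x = 62 to 90) and cranked down below the arms: z = -2 to -26 mm. Open gap 48 mm, 54 mm over the outsides. Closed on the crystal, plates and grips stand parallel
- tong_arm (a joint): angle between the two tong arms from fully open: 0 open, 0.14 rad with the tips about 25 mm apart, 0.27 rad fully closed (positive closes)
- tip_left: tip plate of the left (+y) arm of the tongs; origin at the tongs' pivot
- tip_right: tip plate of the right (-y) arm of the tongs; origin at the tongs' pivot
- tong_rest: fixed dark wooden rest: foot plate 50 mm wide, 7 mm thick, and two cross bars at x = -55 and 38 mm, each 10 mm thick, 96 mm wide, top 32 mm high where the tongs lie, upturned ends 40 mm high. Origin on the counter below the tongs' origin, x along the tongs. Between the bars fingers have free room beside the finger grips
- board: fixed wooden display board, 76 mm (x) by 160 mm (y), its top 8 mm above the counter; origin at the middle of its underside. Three stones lie on it in a row along its y, 55 mm apart, in any order; its -x side is the near one, free for the tongs to reach in along x. The till screen's lower edge, 130 mm up, is a few cm beyond it
- quartz: the crystal: six-sided clear grey-white prism pointed at one end, 70 mm long (x), 25 mm wide (y), 22 mm high, 40 to 85 g, lying on a face on the board; origin at the middle of its underside, x along its length (point at -x, on the near side; sides straight from x = -15 to 35 mm), widest at half height, z up
- pebble_a: rounded tumbled pebble, 29 x 40 x 18 mm, on the board, its long side (y) roughly along the board's x; leave alone. Origin at the middle of its underside
- pebble_b: rounded tumbled pebble, 30 x 37 x 20 mm, on the board, its long side (y) roughly along the board's x; leave alone. Origin at the middle of its underside
- tin: round flat sweet tin, 62 mm across, 22 mm high, standing on the counter to the left of the board; leave alone. Origin at the middle of its underside
There are look-alikes about, which are no part of the job. There is more than one size of the quartz; the job needs the larger.

How it is judged:
On the way, in this order (a step that is already met when the one before it is completed fails the run):
1. the tongs are gripped and lifted off their rest, the crystal still lying on the board (contact force between the fingers and tongs above 1 N and contact force between tongs and tong_rest below 0.05 N and z of tongs in the frame of tong_rest above 0.045 m and distance of quartz from where it was at the start of the episode below 0.02 m), for 0.2 s.
2. both tips of the tongs press on the crystal (contact force between each of tip_left, tip_right and quartz above 0.3 N), for 0.2 s.
At the end, for the whole second after the job is handed in: The crystal hangs between both tong tips (each presses over 0.3 N), over 60 mm above the counter, within 150 mm of the board's middle sideways, within 0.4 rad of level, still (under 30 mm/s); the gripper holds the tongs and does not touch the crystal; board touches neither (all of step 2 and z of quartz in the frame of board above 0.06 m and contact force between the fingers and tongs above 1 N and contact force between each of the fingers, the arm, board and quartz below 0.05 N and contact force between board and tongs below 0.05 N and horizontal distance between quartz and board below 0.15 m and angle between quartz's own z axis and vertical below 0.4 rad and linear speed of quartz below 0.03 m/s); the arm keeps its last pose, push and grip.
It fails at once if the gripper or arm touches the crystal (contact force between any of the fingers, the arm and quartz above 0.5 N).
It fails at once if a pebble is pushed more than 15 mm (distance of any of pebble_a, pebble_b from where it was at the start of the episode above 0.015 m).
It fails at once if the tin is pushed more than 20 mm (distance of tin from where it was at the start of the episode above 0.02 m).
It also fails if it takes over 38 s, if anything falls off the work surface, if the arm or the gripper's body presses on something with over 40 N, if the wrist force passes 120 N, or if a joint passes its speed limit or range.

## Working session

There is one attempt and no reset: what is moved stays moved. The work goes in short steps, Python scripts to look and compute and a tool call to move; the robot and the scene stay as the last step left them, time stands still between calls to the robot, and variables do not carry over. Pictures are saved under pics/ and viewed, at most 10 in all, crops included, and the job is handed in when it is done.

Besides the shell and the picture viewer there is one more tool, called after ">>>" as name(argument=value, ...), one argument or row to a line, values as JSON. drive_tool: Moves the arm, as the interface text tells. Its arguments: {"type":"object","properties":{"motion":{"type":"array","items":{"type":"array"}},"force":{"type":"number"}},"required":["motion"]}

```bash
mkdir -p pics; ls
python3 - <<'E'
from bench import ctrl
import cv2,numpy as np
s=ctrl.get_state();print(s)
ims=[]
for n in ["top","side"]:
    im=ctrl.get_image(n);cv2.imwrite(f"pics/{n}0.png",im[...,::-1])
    c=ctrl.calibration(n);print(n,c)
print(ctrl.calibration("wrist"))
E
```

```text
pics
{'time': 0.0, 'joint_positions': array([ 1.24013797,  0.32182282, -0.07008468,  1.45167839,  0.02261563,
        1.3708191 , -0.05685769]), 'qd': array([-0.00093934,  0.0007561 , -0.00012775, -0.00117313,  0.00162436,
       -0.00156721, -0.00029994]), 'joint_torque': array([ 2.78947664e-04, -4.91289496e+01, -4.03695619e-01, -3.12525773e+01,
       -6.38461090e-02,  4.36897378e-02,  1.69724290e-04]), 'position': array([ 0.2194895 , -0.61136449,  0.29115982]), 'tool_rot': array([-3.09315129e+00, -5.38660773e-01,  6.99862439e-04]), 'ft_force': array([-0.03728677,  0.52639374,  0.19764627]), 'torque': array([ 0.03077621, -0.02902999, -0.04138244]), 'grip_force': 0.0, 'grip_width': 1.0027048831987302}
top {'K': array([[452.55400892,   0.        , 256.68188539],
       [  0.        , 452.55400892, 189.69068319],
       [  0.        ,   0.        ,   1.        ]]), 'distortion': array([0.01255731, 0.        , 0.        , 0.        , 0.        ]), 'origin': array([ 0.27008752, -0.18837798,  0.91546033]), 'attitude': array([ 0.13066049, -0.1226266 , -1.54773985])}
side {'K': array([[369
[... 260 characters left out ...]
, -0.34521723,  0.67400821]), 'attitude': array([ 0.66471005, -0.52934084, -1.29755903])}
{'K': array([[342.05160747,   0.        , 264.37911264],
       [  0.        , 342.05160747, 197.61402709],
       [  0.        ,   0.        ,   1.        ]]), 'distortion': array([-0.01548268,  0.        ,  0.        ,  0.        ,  0.        ]), 'tool_from_camera': array([[-8.64658443e-04,  9.62587072e-01,  2.70971180e-01,
         7.49809895e-02],
       [ 9.99999476e-01,  9.80932509e-04, -2.93665775e-04,
         5.53383688e-04],
       [-5.48483318e-04,  2.70970784e-01, -9.62587416e-01,
        -9.20058178e-02],
       [ 0.00000000e+00,  0.00000000e+00,  0.00000000e+00,
         1.00000000e+00]])}
```

View pics/top0.png

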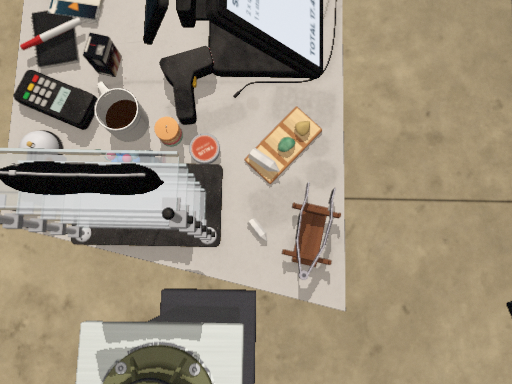

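View pics/side0.png

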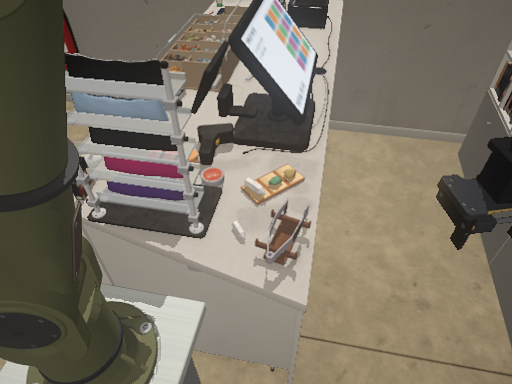

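Top: board around (284,145) with crystal (263,160), pebbles (287,144) and (302,128). A second small crystal lies on the counter at (257,230), the tongs' pivot is at (304,275), and their tips are at (308,187) and (333,192). I'll enlarge this area.

```bash
cat > h.py <<'E'
from bench import ctrl
import cv2,numpy as np
from scipy.spatial.transform import Rotation as R
def cam(n,s=None):
    c=ctrl.calibration(n)
    if n!="wrist": return c["K"],c["distortion"],R.from_rotvec(c["attitude"]).as_matrix(),np.array(c["origin"])
    T=c["tool_from_camera"];Rt=R.from_rotvec(s["tool_rot"]).as_matrix()
    return c["K"],c["distortion"],Rt@T[:3,:3],s["position"]+Rt@T[:3,3]
def ray(cm,px):
    K,d,A,o=cm
    p=cv2.undistortPoints(np.array(px,float).reshape(-1,1,2),K,d)[:,0]
    v=np.c_[p[:,0],-p[:,1],-np.ones(len(p))]@A.T
    return o,v/np.linalg.norm(v,axis=1)[:,None]
def plane(cm,px,z):
    o,v=ray(cm,px); return o+v*((z-o[2])/v[:,2])[:,None]
def proj(cm,P):
    K,d,A,o=cm; q=(np.atleast_2d(P)-o)@A; q=q*[1,-1,-1]
    return cv2.projectPoints(q,np.zeros(3),np.zeros(3),K,d)[0][:,0]
def tri(cms,pxs):
    M=np.zeros((3,3));b=np.zeros(3)
    for cm,px in zip(cms,pxs):
        o,v=ray(cm,px);Q=np.eye(3)-np.outer(v[0],v[0]);M+=Q;b+=Q@o
    return np.linalg.solve(M,b)
E
python3 - <<'E'
from h import *
im=cv2.imread("pics/top0.png")[95:285,235:350]
a=cv2.resize(im[:95],None,fx=5,fy=5,interpolation=2)[:, :]
b=cv2.resize(im[95:],None,fx=5,fy=5,interpolation=2)
cv2.imwrite("pics/crop0.png",cv2.resize(im,None,fx=3.15,fy=3.15,interpolation=2))
t=cam("top")
print(plane(t,[[263,160],[287,144],[302,128],[257,230],[204,149]],.02).round(3))
print(plane(t,[[304,275],[308,187],[333,192]],.045).round(3))
E
```

```text
[[ 0.477 -0.194  0.02 ]
 [ 0.512 -0.242  0.02 ]
 [ 0.546 -0.273  0.02 ]
 [ 0.335 -0.185  0.02 ]
 [ 0.498 -0.073  0.02 ]]
[[ 0.25  -0.275  0.045]
 [ 0.419 -0.282  0.045]
 [ 0.41  -0.331  0.045]]
```

View pics/crop0.png

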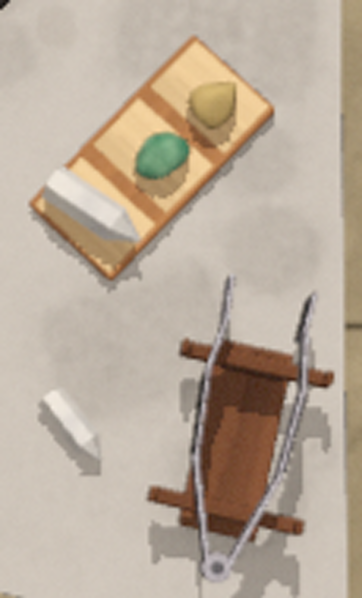

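Two crystals are in view: one on the board (263,160) and one on the counter (257,230). The board one is clearly longer, at about 34 px against 24 px, and it lies in the row with the pebbles, so it is the one meant. The enlarged crop confirms this, with its point towards the lower right (near side). Next I move the wrist camera above the tongs.

>>> drive_tool(
  motion=[
    [[2.6,-3.3,-0.8],[0,0,0],1],
    [[2.6,-3.3,-0.8],[0,0,0],1],
    [[2.6,-3.3,-0.8],[0,0,0],1],
    [[2.6,-3.3,-0.8],[0,0,0],1],
    [[2.6,-3.3,-0.8],[0,0,0],1],
    [[2.6,-3.3,-0.8],[0,0,0],1],
    [[2.6,-3.3,-0.8],[0,0,0],1],
    [[2.6,-3.3,-0.8],[0,0,0],1],
    [[0,0,0],[0,0,10],1],
    [[0,0,0],[0,0,10],1],
    [[0,0,0],[0,0,10],1],
    [[0,0,0],[0,0,0],1],
  ],
)

```text
time: 1.6
position: [0.326, -0.2929, 0.356]
tool_rot: [-3.129, 0.278, 0.001]
ft_force: [-0.4, -0.5, 0.4]
grip_width: 1.0
grip_force: 0.0
```

Run:
```python
from h import *
s=ctrl.get_state();print(s["position"],s["tool_rot"],s["time"])
im=ctrl.get_image("wrist")[...,::-1];cv2.imwrite("pics/w1.png",im)
np.save("w1.npy",np.r_[s["position"],s["tool_rot"]])
cv2.imwrite("pics/w1b.png",cv2.resize(im,(800,600),interpolation=cv2.INTER_CUBIC))
```

```text
[ 0.32602986 -0.29287205  0.35596916] [-3.12909593e+00  2.77638847e-01  7.43971723e-04] 1.6
```

View pics/w1b.png

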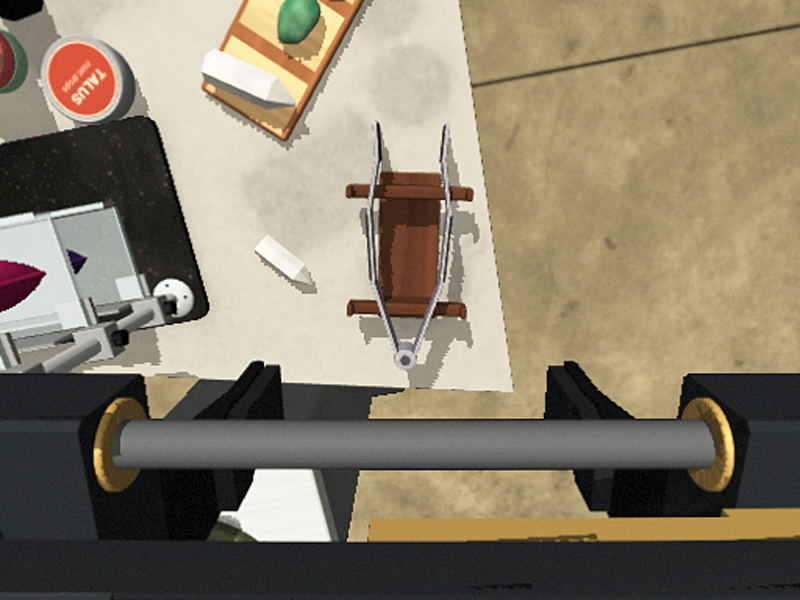

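Wrist view (800x600): tongs' pivot is at (405,359), tips at (376,124) and (445,126), rest bar ends at (347,309)/(467,312) and (346,191)/(473,194). The board crystal runs from (203,65) to its point at (295,105).

Run:
```python
from h import *
w=np.load("w1.npy");w1=cam("wrist",dict(position=w[:3],tool_rot=w[3:]));t=cam("top")
P=lambda l,z:plane(w1,np.array(l,float)*.64,z)
d=lambda v:np.degrees(np.arctan2(v[1],v[0]))
b=P([[347,309],[467,312],[346,191],[473,194]],.04)
rear,front=b[:2].mean(0),b[2:].mean(0)
print("rest",rear,front,"dist",np.linalg.norm(front-rear),"widths",np.linalg.norm(b[0]-b[1]),np.linalg.norm(b[2]-b[3]),"yaw",d(front-rear))
u=(front-rear)/np.linalg.norm(front-rear);print("origin from rest",rear+.055*u)
pv=P([[405,359]],.054)[0]
for z in(.03,.054):
    tp=P([[376,124],[445,126]],z);m=tp.mean(0);print("tongs",z,pv,m,"L",np.linalg.norm(m[:2]-pv[:2]),"gap",np.linalg.norm(tp[0]-tp[1]),"yaw",d(m-pv),"org",pv[:2]+.09*(m-pv)[:2]/np.linalg.norm((m-pv)[:2]))
for n,cm,f,roi in(("w",w1,"pics/w1.png",(15,80,120,200)),("t",t,"pics/top0.png",(140,178,243,285))):
    im=cv2.imread(f);h=cv2.cvtColor(im,cv2.COLOR_BGR2HSV);r=roi
    # board mask hull: saturated orange
    bm=((h[...,0]<25)&(h[...,1]>70)).astype(np.uint8)
    m=((h[...,1]<60)&(h[...,2]>110)).astype(np.uint8);k=np.zeros_like(m);k[r[0]:r[1],r[2]:r[3]]=1;m*=k
    # restrict to hull of the board
    bb=cv2.morphologyEx(bm,cv2.MORPH_OPEN,np.ones((2,2)));
    q=np.zeros_like(bb);q[max(r[0]-70,0):r[1]+20,r[2]-10:r[3]+60]=1
    cs,_=cv2.findContours(bb*q,cv2.RETR_EXTERNAL,2)
    hull=cv2.convexHull(np.vstack([c for c in cs if len(c)>15]));H=np.zeros_like(m);cv2.fillPoly(H,[hull],1)
    nl,lab,st,ce=cv2.connectedComponentsWithStats(m,connectivity=4)
    i=1+np.argmax(st[1:,4]);ys,xs=np.nonzero(lab==i)
    print(n,st[i],"hull",cv2.boundingRect(hull))
    for z in(.019,.03):
        Q=plane(cm,np.c_[xs,ys],z)[:,:2];rc=cv2.minAreaRect(Q.astype(np.float32)*1000)
        c=Q.mean(0);U,S,V=np.linalg.svd(Q-c,full_matrices=0);v=V[0]*np.sign(V[0,1]);pr=(Q-c)@v
        print(z,"c",c,"yaw",d(v),"ext",pr.min(),pr.max(),"mid",c+v*(pr.max()+pr.min())/2,"rect",rc)
    o=cv2.resize(im[max(r[0]-15,0):r[1]+15,r[2]-15:r[3]+15],None,fx=5,fy=5,interpolation=2)
    g=cv2.resize((lab==i).astype(np.uint8)[max(r[0]-15,0):r[1]+15,r[2]-15:r[3]+15],None,fx=5,fy=5,interpolation=0)
    cv2.drawContours(o,cv2.findContours(g,0,2)[0],-1,(0,0,255),1);cv2.imwrite(f"pics/m_{n}.png",o)
a=cv2.imread("pics/m_w.png");b=cv2.imread("pics/m_t.png");hh=max(a.shape[0],b.shape[0])
cv2.imwrite("pics/m.png",cv2.resize(np.hstack([cv2.copyMakeBorder(x,0,hh-x.shape[0],0,0,0) for x in(a,b)]),None,fx=.8,fy=.8))
```

```text
rest [ 0.28633922 -0.28103465  0.04      ] [ 0.37627651 -0.29938337  0.04      ] dist 0.09178993658792893 widths 0.09528787165462908 0.0950001351430726 yaw -11.53105770417192
origin from rest [ 0.34022912 -0.2920291   0.04      ]
tongs 0.03 [ 0.2514985  -0.27317212  0.054     ] [ 0.42388247 -0.30869684  0.03      ] L 0.17600635577935317 gap 0.0512131576837564 yaw -11.644442221212426 org [ 0.33964621 -0.29133751]
tongs 0.054 [ 0.2514985  -0.27317212  0.054     ] [ 0.42251268 -0.30855109  0.054     ] L 0.17463539532813552 gap 0.04827224994842937 yaw -11.688318190584502 org [ 0.33963228 -0.29140501]
w [ 120   15   70   65 2397] hull (130, 0, 104, 91)
0.019 c [ 0.48216595 -0.17722255] yaw 47.68420363409642 ext -0.054117325262731074 0.03924996043613182 mid [ 0.47716147 -0.18271935] rect ((482.58038330078125, -188.84365844726562), (83.19452667236328, 69.3740234375), 79.47824096679688)
0.03 c [ 0.48005957 -0.18052909] yaw 47.6842036340964 ext -0.05272949952253821 0.03824340467731562 mid [ 0.47518343 -0.18588493] rect ((480.4632873535156, -191.85215759277344), (81.06102752685547, 67.5949935913086), 79.4782485961914)
t [243 140  36  38 732] hull (246, 108, 77, 77)
0.019 c [ 0.4789843  -0.17921495] yaw 30.272971548918164 ext -0.04330832494037888 0.047769501957651866 mid [ 0.48091071 -0.17809046] rect ((480.9082336425781, -188.66213989257812), (77.16200256347656, 70.76856994628906), 1.4021815061569214)
0.03 c [ 0.47642103 -0.17932738] yaw 30.27297154891813 ext -0.04277691093238954 0.04718334715877836 mid [ 0.47832381 -0.1782167 ] rect ((478.32135009765625, -188.65866088867188), (76.21508026123047, 69.90028381347656), 1.4020540714263916)
```

View pics/m.png

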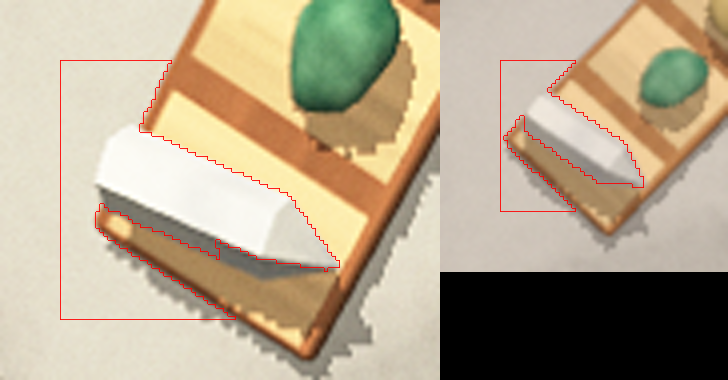

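The tongs measure well: origin (0.340,-0.2915), yaw -11.6°, and bar spacing and widths match the given sizes. The crystal mask leaks onto the counter, so I'll re-measure it later with better pixels. Now I descend onto the tongs' grips.

>>> drive_tool(
  motion=[
    [[1.3,-0.4,2],[0,0,1.5],1],
    [[0,0,5],[0,0,0],1],
    [[0,0,5],[0,0,0],1],
    [[0,0,5],[0,0,0],1],
    [[0,0,3],[0,0,0],1],
    [[0,0,2],[0,0,0],1],
    [[0,0,0],[0,0,0],1],
    [[0,0,0],[0,0,0],1],
  ],
)

```text
time: 2.65
position: [0.3402, -0.2918, 0.1371]
tool_rot: [3.125, -0.32, 0.002]
ft_force: [0.2, -0.9, 0.4]
grip_width: 0.999
grip_force: 0.0
```

Run:
```python
from h import *
w=np.load("w1.npy");w1=cam("wrist",dict(position=w[:3],tool_rot=w[3:]))
d=lambda v:np.degrees(np.arctan2(v[1],v[0]))
f=lambda l:np.array(l,float)/4+[105,0]
# crystal: ridge (lower edge of bright top face), upper silhouette, apex, board corners
r=plane(w1,f([[97,187],[255,252]]),.03);print("top-near edge",r,d(r[0]-r[1]))
r=plane(w1,f([[143,130],[292,197]]),.019);print("far edge",r,d(r[0]-r[1]),np.linalg.norm(r[0]-r[1]))
print("apex",plane(w1,f([[338,266]]),.019),"blunt near corner bottom/mid",plane(w1,f([[97,205]]),.019))
b=plane(w1,f([[96,212],[309,352]]),.008);print("board near-left edge",b,d(b[0]-b[1]),np.linalg.norm(b[0]-b[1]))
s=ctrl.get_state();print(s["position"],s["tool_rot"])
```

```text
top-near edge [[ 0.48628053 -0.16606744  0.03      ]
 [ 0.46133061 -0.20595951  0.03      ]] 57.97666969901965
far edge [[ 0.5008839  -0.17969188  0.019     ]
 [ 0.47562366 -0.21767632  0.019     ]] 56.3754867484261 0.04561685266740612
apex [[ 0.45477381 -0.22647105  0.019     ]] blunt near corner bottom/mid [[ 0.48383171 -0.16102762  0.019     ]]
board near-left edge [[ 0.48414525 -0.15646801  0.008     ]
 [ 0.43356066 -0.20986429  0.008     ]] 46.54892933442106 0.073552457073903
[ 0.34016341 -0.29177677  0.1370561 ] [ 3.12454534e+00 -3.19556802e-01  1.51320287e-03]
```

>>> drive_tool(
  motion=[
    [[0,0,2.3],[0,0,0],1],
    [[0,0,2.0],[0,0,0],1],
    [[0,0,0],[0,0,0],1],
    [[0,0,0],[0,0,0],0.31],
    [[0,0,0],[0,0,0],0.31],
    [[0,0,0],[0,0,0],0.31],
    [[0,0,0],[0,0,0],0.31],
    [[0,0,0],[0,0,0],0.31],
  ],
  force=20,
)

```text
time: 3.65
position: [0.3402, -0.2916, 0.0938]
tool_rot: [3.124, -0.321, 0.001]
ft_force: [0.4, 0.8, 3.9]
grip_width: 0.664
grip_force: 7.0
```

>>> drive_tool(
  motion=[
    [[0,0,-1],[0,0,0],0.31],
    [[0,0,-2],[0,0,0],0.31],
    [[0,0,-3],[0,0,0],0.31],
    [[0,0,-3],[0,0,0],0.31],
    [[0,0,-3],[0,0,0],0.31],
    [[0,0,-3],[0,0,0],0.31],
    [[0,0,0],[0,0,0],0.31],
    [[0,0,0],[0,0,0],0.31],
    [[0,0,0],[0,0,0],0.31],
  ],
)

```text
time: 4.78
position: [0.339, -0.2908, 0.2418]
tool_rot: [-3.123, 0.321, 0.003]
ft_force: [0.0, 0.3, -1.2]
grip_width: 0.652
grip_force: 5.8
```

Run:
```python
from h import *
s=ctrl.get_state();print(s["position"],s["tool_rot"],s["time"],s["ft_force"],s["grip_force"],s["grip_width"])
im=ctrl.get_image("wrist")[...,::-1];cv2.imwrite("pics/w2.png",im)
np.save("w2.npy",np.r_[s["position"],s["tool_rot"]])
cv2.imwrite("pics/w2b.png",cv2.resize(im,(800,600),interpolation=cv2.INTER_CUBIC))
```

```text
[ 0.33902965 -0.29082352  0.24182369] [-3.12344917  0.3211242   0.00336335] 4.775 [ 0.02179875  0.25200052 -1.18784484] 5.8118668348924984 0.6520376224749103
```

View pics/w2b.png

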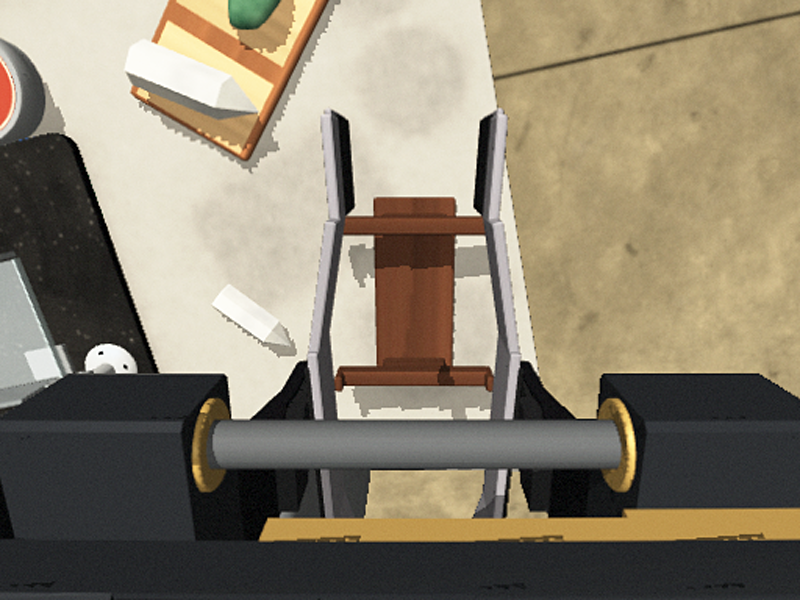

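The tongs are held straight, tips at (328,110) and (500,110). The crystal is at upper left, body from (130,60) to its point (255,110). I'll check the tongs' pose in the tool frame and work out the staging point behind the crystal.

Run:
```python
from h import *
w=np.load("w2.npy");Rt=R.from_rotvec(w[3:]).as_matrix();w2=cam("wrist",dict(position=w[:3],tool_rot=w[3:]))
print("tool x",Rt[:,0],"z",Rt[:,2])
pts=np.array([[.09,-.022,.064],[.09,.022,.064],[.062,-.022,.064],[.062,.022,.064]])
print("expected tips px(800)",proj(w2,w[:3]+pts@Rt.T)/.64)
d=lambda v:np.degrees(np.arctan2(v[1],v[0]))
P=lambda l,z:plane(w2,np.array(l,float)*.64,z)
r=P([[130,77],[208,108]],.03);print("near top edge",r,d(r[0]-r[1]))
r=P([[155,43],[232,76]],.019);print("far edge",r,d(r[0]-r[1]))
print("apex",P([[256,111]],.019))
```

```text
tool x [ 0.97907875 -0.20346866 -0.00230265] z [-0.00195952  0.00188786 -0.9999963 ]
expected tips px(800) [[332.44465426 102.68198804]
 [492.90589759 102.54284997]
 [336.36780485 206.11821244]
 [489.19113402 205.97567249]]
near top edge [[ 0.48400428 -0.16774711  0.03      ]
 [ 0.46046284 -0.20367467  0.03      ]] 56.76528289996752
far edge [[ 0.49996917 -0.18182185  0.019     ]
 [ 0.47527601 -0.21784774  0.019     ]] 55.57216115835201
apex [[ 0.45511096 -0.22567727  0.019     ]]
```

Run:
```python
from h import *
t,s=cam("top"),cam("side")
print(plane(t,[[320,78],[213,75]],.13))
p=tri([t,s],[[320,78],[301,117]]);print(p,proj(t,p),proj(s,p))
```

```text
[[ 0.60738328 -0.29482182  0.13      ]
 [ 0.6096518  -0.0988144   0.13      ]]
[ 0.59137935 -0.28903397  0.16667537] [[319.53087303  78.13082599]] [[301.33453006 116.93055692]]
```

>>> drive_tool(
  motion=[
    [[0,0,0],[0,0,-9.7],0.31],
    [[0,0,0],[0,0,-9.7],0.31],
    [[0,0,0],[0,0,-9.7],0.31],
    [[0,0,0],[0,0,-9.7],0.31],
    [[0,0,0],[0,0,-9.7],0.31],
    [[0,0,0],[0,0,-9.7],0.31],
    [[0,0,0],[0,0,-9.7],0.31],
    [[0,0,0],[0,0,0],0.31],
    [[0,0,0],[0,0,0],0.31],
  ],
)

```text
time: 5.95
position: [0.3396, -0.2912, 0.2428]
tool_rot: [-2.773, -1.475, 0.0]
ft_force: [-0.4, -0.2, -0.7]
grip_width: 0.654
grip_force: 5.8
```

The screen edge is at x ≈ 0.6, which is clear. Next I move over the crystal.

>>> drive_tool(
  motion=[
    [[2.1,1.5,1],[0,0,0],0.31],
    [[2.1,1.5,1],[0,0,0],0.31],
    [[2.1,1.5,1],[0,0,0],0.31],
    [[2.1,1.4,1],[0,0,0],0.31],
    [[0,0,0],[0,0,0],0.31],
    [[0,0,0],[0,0,0],0.31],
    [[0,0,0],[0,0,0],0.31],
  ],
)

```text
time: 6.82
position: [0.4348, -0.2553, 0.2036]
tool_rot: [2.773, 1.475, -0.001]
ft_force: [-0.3, -0.7, -1.3]
grip_width: 0.656
grip_force: 5.8
```

Run:
```python
from h import *
s=ctrl.get_state();print(s["position"],s["tool_rot"],s["time"],s["ft_force"],s["grip_force"],s["grip_width"])
im=ctrl.get_image("wrist")[...,::-1];cv2.imwrite("pics/w3.png",im)
np.save("w3.npy",np.r_[s["position"],s["tool_rot"]])
cv2.imwrite("pics/w3b.png",cv2.resize(im,(800,600),interpolation=cv2.INTER_CUBIC))
```

```text
[ 0.43476414 -0.25531515  0.2035819 ] [ 2.77275141e+00  1.47547404e+00 -7.12756635e-04] 6.825 [-0.32348766 -0.68645149 -1.25633103] 5.811840228625442 0.656113706405058
```

View pics/w3b.png

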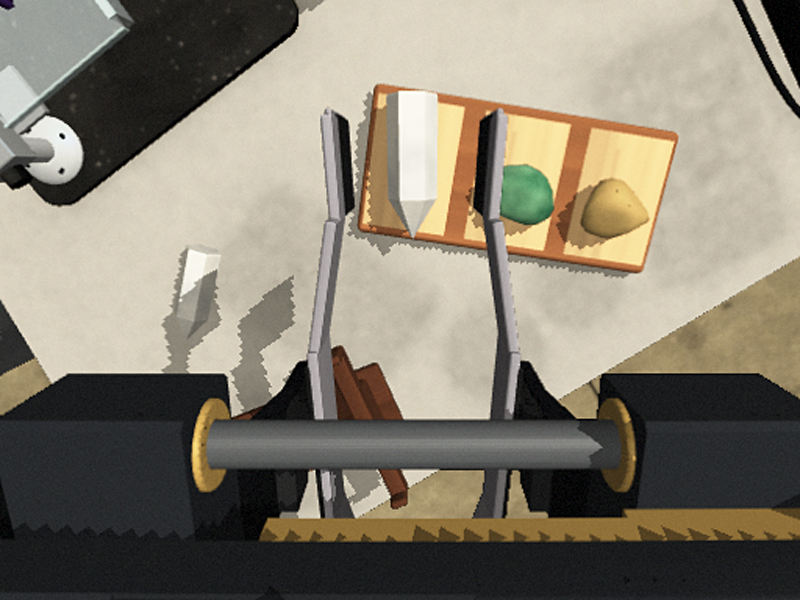

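The view shows the crystal upright in the picture: blunt end at rows 92, column 387–438, and the point at (414,238). It lies midway between the tips (328 and 500) and parallel to them. I'll compute its tool-frame offsets.

Run:
```python
from h import *
w=np.load("w3.npy");Rt=R.from_rotvec(w[3:]).as_matrix();c=cam("wrist",dict(position=w[:3],tool_rot=w[3:]))
for n,p,z in(("apex",[414,238],.019),("edges low L,R",[[390,192],[438,192]],.019),("edges high",[[387,100],[438,100]],.019),("blunt top",[[400,91],[427,91]],.03),("pebble left",[[495,195]],.015)):
    Q=plane(c,np.atleast_2d(p)*.64,z);print(n,((Q-w[:3])@Rt*1000).round(1),Q.round(4).tolist())
# tongs tip plate rear/front top edges, tool z=64mm -> world height
for n,p in(("tip front outer",[[326,110],[502,110]]),("plate rear top",[[335,218],[493,218]])):
    Q=plane(c,np.array(p)*.64,w[2]-.064);print(n,((Q-w[:3])@Rt*1000).round(1))
```

```text
apex [[ 34.7   1.5 184.6]] [[0.4553, -0.2276, 0.019]]
edges low L,R [[ 58.  -10.7 184.5]
 [ 58.   13.7 184.5]] [[0.4583, -0.2014, 0.019], [0.4785, -0.215, 0.019]]
edges high [[101.8 -11.6 184.5]
 [101.8  13.2 184.5]] [[0.482, -0.1645, 0.019], [0.5025, -0.1784, 0.019]]
blunt top [[104.7  -5.  173.5]
 [104.6   7.5 173.5]] [[0.4891, -0.1659, 0.03], [0.4995, -0.1729, 0.03]]
pebble left [[ 56.3  43.2 188.6]] [[0.502, -0.233, 0.015]]
tip front outer [[ 87.4 -22.9  63.9]
 [ 87.3  25.5  63.9]]
plate rear top [[ 57.9 -21.6  63.9]
 [ 57.8  24.1  64. ]]
```

Sizes check out: 70 mm long, 24.5 mm wide, and the tongs' centre is at y ≈ 1.3 against the crystal's ≈ 1.2. I shift forward 4 mm and go down.

>>> drive_tool(
  motion=[
    [[0.4,0,2],[0,0,0],0.31],
    [[0,0,2],[0,0,0],0.31],
    [[0,0,1.5],[0,0,0],0.31],
    [[0,0,1.5],[0,0,0],0.31],
    [[0,0,0],[0,0,0],0.31],
    [[0,0,0],[0,0,0],0.31],
  ],
)

```text
time: 7.62
position: [0.4381, -0.2514, 0.1337]
tool_rot: [2.771, 1.478, 0.001]
ft_force: [0.5, -0.6, -0.8]
grip_width: 0.654
grip_force: 5.8
```

Run:
```python
from h import *
s=ctrl.get_state();print(s["position"],s["tool_rot"],s["time"],s["ft_force"],s["grip_force"],s["grip_width"])
im=ctrl.get_image("wrist")[...,::-1][:260,150:400]
cv2.imwrite("pics/w4b.png",cv2.resize(im,None,fx=2.2,fy=2.2,interpolation=cv2.INTER_CUBIC))
```

```text
[ 0.43805145 -0.25137504  0.13368843] [2.77131875e+00 1.47816967e+00 5.95010042e-04] 7.625 [ 0.52390937 -0.6337663  -0.82265547] 5.811957224577782 0.6540825720363552
```

View pics/w4b.png

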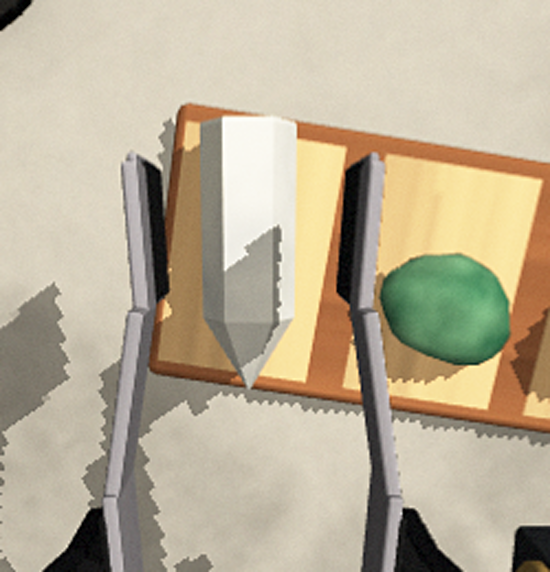

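Still centred: plates at x≈150 and 360, crystal at 203–297, pebble clear. I go down the last 3.2 cm and close gradually.

>>> drive_tool(
  motion=[
    [[0,0,1.4],[0,0,0],0.31],
    [[0,0,1.2],[0,0,0],0.31],
    [[0,0,0.6],[0,0,0],0.31],
    [[0,0,0],[0,0,0],0.31],
    [[0,0,0],[0,0,0],0.31],
  ],
)

```text
time: 8.3
position: [0.4379, -0.2512, 0.1014]
tool_rot: [2.771, 1.479, 0.0]
ft_force: [-1.2, -0.4, -1.1]
grip_width: 0.652
grip_force: 5.8
```

>>> drive_tool(
  motion=[
    [[0,0,0],[0,0,0],0.2],
    [[0,0,0],[0,0,0],0.15],
    [[0,0,0],[0,0,0],0.1],
    [[0,0,0],[0,0,0],0.0],
    [[0,0,0],[0,0,0],-0.2],
    [[0,0,0],[0,0,0],-0.4],
    [[0,0,0],[0,0,0],-0.4],
    [[0,0,0],[0,0,0],-0.4],
  ],
  force=26,
)

```text
time: 9.3
position: [0.4377, -0.2512, 0.1013]
tool_rot: [2.772, 1.479, -0.0]
ft_force: [-0.2, 0.5, 0.2]
grip_width: 0.541
grip_force: 26.0
```

The grip stops at 47 mm, as expected with the crystal between the tips. Lifting straight up.

>>> drive_tool(
  motion=[
    [[0,0,-0.4],[0,0,0],-0.4],
    [[0,0,-0.8],[0,0,0],-0.4],
    [[0,0,-1.2],[0,0,0],-0.4],
    [[0,0,-1.4],[0,0,0],-0.4],
    [[0,0,-1.4],[0,0,0],-0.4],
    [[0,0,-1.4],[0,0,0],-0.4],
    [[0,0,-1.4],[0,0,0],-0.4],
    [[0,0,-1.0],[0,0,0],-0.4],
    [[0,0,-0.5],[0,0,0],-0.4],
    [[0,0,0],[0,0,0],-0.4],
    [[0,0,0],[0,0,0],-0.4],
    [[0,0,0],[0,0,0],-0.4],
  ],
)

```text
time: 10.8
position: [0.4375, -0.251, 0.1957]
tool_rot: [-2.771, -1.478, 0.001]
ft_force: [0.3, 0.2, -1.2]
grip_width: 0.542
grip_force: 26.0
```

Run:
```python
from h import *
s=ctrl.get_state();print(s["position"],s["tool_rot"],s["time"],s["ft_force"],s["grip_force"],s["grip_width"])
a=ctrl.get_image("wrist")[...,::-1][:260,150:400]
b=ctrl.get_image("side")[...,::-1][130:260,200:330]
cv2.imwrite("pics/f.png",np.hstack([cv2.resize(a,(400,416)),cv2.resize(b,(400,416),interpolation=2)]))
```

```text
[ 0.43746384 -0.25101469  0.19574496] [-2.77109461e+00 -1.47829957e+00  7.40329615e-04] 10.8 [ 0.31299492  0.23590441 -1.15297177] 25.99975995719433 0.5419267144733734
```

View pics/f.png

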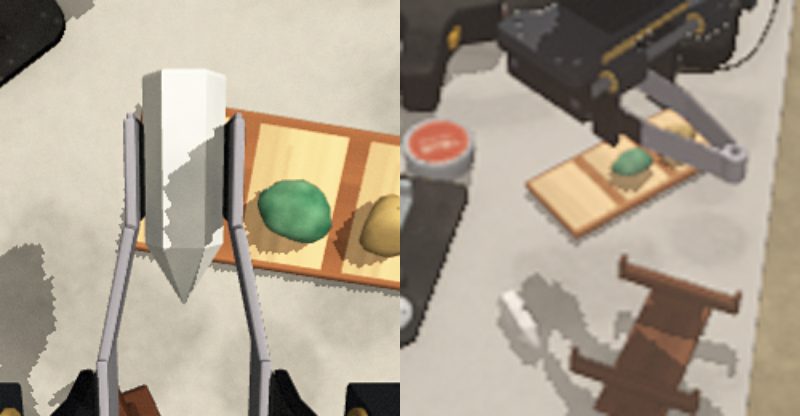

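The crystal hangs level between both plates about 9 cm above the board (tips at (130,170) and (237,170)). The board slot below is empty, and the pebbles and tin have not moved.

```bash
python3 -c "
from bench import ctrl
print(ctrl.close_job())"
```

```text
the job is handed in; nothing more can be done
None
```

I handed the job in with the quartz crystal held level in the tongs, about 9 cm above the board; the pebbles and tin looked unmoved in the last pictures, and no verdict was returned.

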